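Roll the can to the date reader

TASK

A full drinks can lies on its side in a wooden lane, and a date reader stands beside the lane. With the fingertips on top of the can, roll it along the lane until its flat end is centred in front of the reader's snout and it stays still there; take the fingers off it, then press the button on top of the reader right down and let it come back up. Do not pinch or lift the can or push it from its side, and leave every other can, bottle, jar and tool where it stands.

Things in the scene. Friction and masses are not known exactly. Their poses are not given: they have to be found in the camera images.
- can: The can to roll: aluminium drinks can, 66 mm diameter, 115 mm long, about 0.25 to 0.45 kg, lying on its side across the lane. Its origin is the centre of the can (on its axis, 33 mm below its top and above the lane floor); its x axis is the can's axis and lies across the lane; y and z turn as it rolls.
- can_center (a point): Centre of the can to roll, the can's origin. The can stops within a few mm when let go at low speed. Closed fingertips pressing a few newtons on its top roll it without slip: the can then travels half as far as they do, so they run ahead of its top and a long way takes several strokes.
- lane: Fixed wooden lane, 150 mm wide (x) and 440 mm long (y, the way the can rolls), floor 12 mm thick. Origin: centre of its underside, on the table; x points away from the reader. Rails 10 mm wide and 10 mm above the floor run along both sides (inner faces 62 mm from the middle) and across both ends (210 mm from the middle). The lying can's top is 78 mm above the table.
- window (a point): Centre of the window in the end of the reader's snout, 45 mm above the table, 66 mm from the lane's middle line; its x axis points across the lane, y along it (parallel to the lane's y). The can is in place when its centre is opposite this point. The reader's place along the lane varies; the can may start on either side of it.
- reader: The date reader: fixed grey box 75 mm deep (x), 70 mm wide (y), 70 mm tall, with a black snout 26 mm square and 14 mm long in the middle of the face toward the lane. Origin: centre of its underside; x points to the lane.
- button (a joint): Travel of the reader's white button: 0 up, 0.005 m right down. It springs back; right down takes about 5 N.
- button_top (a point): Centre of the top of the round white button (30 mm diameter, its travel straight down) on the reader's top, 91 mm above the table when up.
- jar: Small glass jar, 60 mm diameter, 62 mm tall, standing in the lane near the end opposite to the can. Origin: centre of its underside. Leave it alone.
- can_a: Standing drinks can, 66 mm diameter, 115 mm tall, beyond the lane. Origin: centre of its underside. Leave it alone.
- can_b: Standing drinks can, 66 mm diameter, 115 mm tall, on the reader's side of the lane. Origin: centre of its underside. Leave it alone.
- bottle_a: Brown bottle, 62 mm diameter, 230 mm tall, standing off the end of the lane. Origin: centre of its underside. Leave it alone.
- bottle_b: Green bottle, 72 mm diameter, 260 mm tall, standing off the lane's end. Origin: centre of its underside. Leave it alone.
- tape: Roll of tape lying flat, 90 mm across, 25 mm high, on the reader's side of the lane. Origin: centre of its underside. Leave it alone.
- opener: Bottle opener with a wooden handle, 147 mm long (x), 34 mm wide, 10 mm high, lying beyond the lane. Origin: underside, middle of the handle. Leave it alone.
Mind the look-alikes: they are no part of the job. What is shaped like the reader but purple is not meant. Leave any turquoise look-alike of the can alone.

How it is judged (in metres and radians):
On the way, in this order (a step that is already met when the one before it is completed fails the run):
1. the can lies still with its end centred in front of the reader's snout, fingers off it (y of can_center in the frame of window between -0.009 and 0.009 m and x of can_center in the frame of window between 0.052 and 0.08 m and height (world z) of can_center between 0.042 and 0.05 m and angle between can's own x axis and vertical above 1.47 rad and linear speed of can below 0.01 m/s and angular speed of can below 0.3 rad/s and contact force between the fingers and can below 0.05 N), for 0.2 s.
2. the reader's button is pressed right down, the can still in place (y of can_center in the frame of window between -0.009 and 0.009 m and x of can_center in the frame of window between 0.052 and 0.08 m and height (world z) of can_center between 0.042 and 0.05 m and angle between can's own x axis and vertical above 1.47 rad and contact force between the fingers and can below 0.05 N and value of joint button above 0.004 m).
At the end, for the whole second after the job is handed in: The can lies at rest on the lane floor between the rails, its centre within 9 mm (along the lane) of the centre of the reader's window; the button has been pressed (at least 4 of its 5 mm) and is up again (all of step 1 and value of joint button below 0.001 m); the robot touches nothing.
It fails at once if the button was pressed while the can was not in front of the reader (9 mm) (value of joint button above 0.002 m and (y of can_center in the frame of window above 0.009 m or y of can_center in the frame of window below -0.009 m)).
It fails at once if the fingers pinched the can or pushed it from its side instead of on top (contact force between the fingers and can above 0.5 N and height (world z) of the grasp point below 0.083 m).
It fails at once if the can was lifted more than 12 mm (height (world z) of can_center above 0.057 m).
It fails at once if another thing was moved more than 20 mm (distance of any of jar, can_a, can_b, bottle_a, bottle_b, tape, opener from where it was at the start of the episode above 0.02 m).
It also fails if it takes over 58 s, if anything falls off the work surface, if the arm or the gripper's body presses on something with over 40 N, if the wrist force passes 120 N, or if a joint passes its speed limit or range.

ROBOT

A 6-joint arm with a two-finger parallel gripper is mounted at the origin on the work surface. World frame = base frame: x ahead of the robot, y to its left, z up, the work surface at z = 0. Lengths are in m, angles in degrees, forces in N, time in s.
With the tool pointing down it reaches from about 0.35 to 0.875 m from the base axis. Payload 4.2 kg.
Tool frame: the origin (TCP) lies between the finger pads; the fingertips stand 17 mm ahead of it and the grasp point (between the pads) lies 2 mm behind it; z points along the fingers, y is the direction in which the jaws open and shut (so a half turn about z gives the same grasp; the last joint's range is limited). The gripper opens to 87 mm and grips with 3 to 60 N. Pads are 19 mm wide; open, the fingers measure 117 mm over their backs; the gripper's body (75 mm by 190 mm) begins 51 mm behind the grasp point.
Start: joints at [84.259, 22.042, 0.453, 0, -68.411, -14.817], TCP at [0.219, 0.585, 0.24] pointing down, gripper open.
Joint ranges: [-179.83, 179.83], [-69.29, 118.12], [-61.27, 80.66], [-181.25, 117.63], [-171.15, -9.14], [-177.46, 177.46]. Speed limits (degrees/s): [159.86, 159.86, 180, 180, 180, 180].

INTERFACE

Orientations are given as a 3x3 rotation matrix whose columns are the frame's x, y, z axes.
In Python, from station import r gives the robot as it stands.
- The arm moves only by the shell command python3 -m creep 'ROWS'. ROWS is JSON, a list of rows, each a list of 7 numbers: the opening, from 0 (shut) to 1 (fully open), then the shift along the tool's x, y, z scaled (see below), then the turn, a rotation vector about the tool's x, y, z scaled (see below). A call has 1 to 5 rows; each row is the pose to reach, as a shift and turn from the pose measured when the call began, along the tool's axes at that moment, turning the shorter way round; what a row does not reach only later rows make up. The controller multiplies each number of a shift by 300 mm and each number of a turn by 180 degrees. A row lasts 1/12 s, in which the tool goes at most 41.7 mm and 7.16 degrees, less where a joint would pass 70% of its speed; a pose out of reach is approached as far as the arm can. A call with a number of a shift or a turn outside -1 to 1 is refused whole. A call with a gripper value outside its range is refused whole. The fingers move at their own pace and stop on an object; the grip force is fixed at half the most. Time passes only in rows, so rows that repeat a pose let the fingers close. It gives the time, the measured TCP pose, the force and the opening at its end, in the units of the state.
- r.sense(): the state, without advancing time (a new reading comes with each control period).
- r.capture(name): name is "scene" or "side" or "wrist"; returns the picture (384x512x3 uint8, blue, green, red); there is no depth.
- r.camera_model(name): a dict with "mtx" (3x3 intrinsics, pixels), "dist" ([k1, k2, p1, p2, k3] as OpenCV has them; the pictures are not rectified), "R" (3x3) and "t" (3): a world point X has camera coordinates R X + t; the wrist camera has in their place "mount" (4x4, takes a point from camera to tool coordinates, whose origin is the TCP and whose axes are the flange's). Camera axes: x right, y down, z forward; pixel columns grow to the right and rows downward; lengths in m; the calibration is good to about 2 mm. A picture is of the moment at which its call begins: read the wrist's pose just before it. camera_model takes no time and is no camera call.
- r.finish_job(): hands the job in, once; it reports no verdict.
Trained networks look in the newest picture that a camera, given by its name, has taken for a name from the list of things; names that differ only in an ending like _2 or _b are one class to them, and where a whole thing is asked for, a point or a joint stands for the part that bears it (a point fixed in the world has none). Each returns a list of dicts, best first, with "score" (0 to 1); they miss things now and then, are a little off and sometimes report something else, mostly with a low value. They report only what shows in the picture. A call takes as long as a camera call. They do not tell look-alikes from the thing itself.
- r.recognise(camera, target): "rect" ([left, top, right, bottom] as shares, 0 to 1, of the picture: columns of its width, rows of its height, round what is visible of it).
- r.outline_of(camera, target): "pixels" (384x512 bool, what is visible of it) and "rect" ([left, top, right, bottom] as shares, 0 to 1, of the picture: columns of its width, rows of its height, round what is visible of it).
The state is a dict: "time_s": time; "joints": joint angles; "joint_velocities": joint speeds; "effort": joint torques, N m; "tcp_pos": TCP position; "ee_rot": TCP orientation; "wrist_force": force on the tool from outside, world axes, zero at the start; "moment": the same for the moment, N m; "gripper_width": opening from 0.0 (shut) to 1.0 (fully open).
Only numpy, scipy, OpenCV 4.12 (cv2) and the standard library are available. Lean on these libraries where they do the work, as an engineer would, in place of code of your own. Each camera call takes 0.05 s, during which the arm holds its last target.

## Working session

There is one attempt and no reset: what is moved stays moved. The work goes in short steps, Python scripts to look and compute and a shell command to move; the robot and the scene stay as the last step left them, time stands still between calls to the robot, and variables do not carry over. Pictures are saved under pics/ and viewed, and the job is handed in when it is done.

```bash
ls; mkdir -p pics
python3 - <<'E'
from station import r
import cv2,numpy as np
s=r.sense(); print(s['time_s'],s['tcp_pos'],np.round(s['ee_rot'],3).tolist(),s['wrist_force'],s['gripper_width'])
for c in ['scene','side','wrist']:
    cv2.imwrite(f'pics/{c}0.png',r.capture(c))
    m=r.camera_model(c); print(c,{k:np.round(v,3).tolist() for k,v in m.items()})
    for t in ['can','reader','lane','button','jar']:
        print(t,[(round(d['score'],2),[int(a*b) for a,b in zip(d['rect'],[512,384,512,384])]) for d in r.recognise(c,t)][:4])
E
```

```text
pics
0.0 [0.21926791 0.58469318 0.23846918] [[0.936, -0.351, -0.001], [-0.351, -0.936, -0.002], [0.0, 0.002, -1.0]] [-0.73234957 -1.42851676  0.07991504] 1.0008961686872269
scene {'mtx': [[361.649, 0.0, 257.27], [0.0, 361.649, 188.744], [0.0, 0.0, 1.0]], 'dist': [-0.11, 0.0, 0.0, 0.0, 0.0], 'R': [[0.175, 0.984, -0.006], [0.632, -0.118, -0.766], [-0.755, 0.13, -0.643]], 't': [-0.13, -0.293, 1.494]}
can [(0.98, [351, 163, 381, 202]), (0.91, [272, 214, 304, 270]), (0.76, [286, 184, 312, 225]), (0.74, [310, 152, 332, 194])]
reader [(0.96, [239, 164, 266, 195]), (0.72, [264, 141, 287, 170])]
lane [(0.89, [176, 192, 335, 239])]
button [(0.56, [274, 141, 282, 147])]
jar [(0.96, [211, 190, 231, 222])]
side {'mtx': [[488.833, 0.0, 260.378], [0.0, 488.833, 195.038], [0.0, 0.0, 1.0]], 'dist': [-0.15, 0.0, 0.0, 0.0, 0.0], 'R': [[-0.999, -0.032, -0.004], [-0.014, 0.542, -0.84], [0.029, -0.84, -0.542]], 't': [0.575, 0.074, 1.165]}
can [(0.94, [236, 305, 308, 367]), (0.81, [272, 238, 307, 304]), (0.69, [199, 175, 228, 204]), (0.58, [161, 189, 191, 242])]
reader [(0.95, [325, 223, 373, 271]), (0.7, [278, 196, 316, 239])]
lane [(0.85, [199, 172, 296, 297])]
button [(0.67, [295, 195, 308, 203]), (0.54, [346, 219, 359, 231])]
jar [(0.98, [244, 176, 268, 207])]
wrist {'mtx': [[291.464, 0.0, 257.751], [0.0, 291.464, 190.535], [0.0, 0.0, 1.0]], 'dist': [-0.022, 0.0, 0.0, 0.0, 0.0], 'mount': [[0.001, -0.962, -0.274, 0.076], [1.0, 0.001, 0.0, -0.001], [0.0, -0.274, 0.962, -0.146], [0.0, 0.0, 0.0, 1.0]]}
can []
reader []
lane []
button []
jar []
```

View pics/scene0.png

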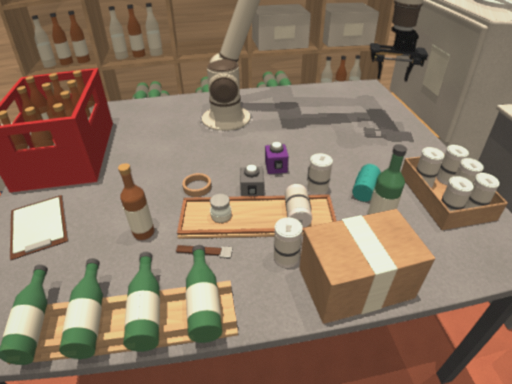

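View pics/side0.png

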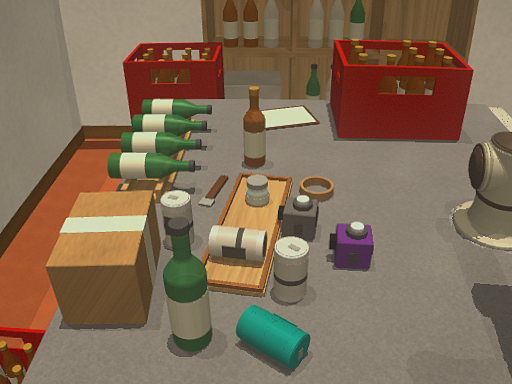

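View pics/wrist0.png

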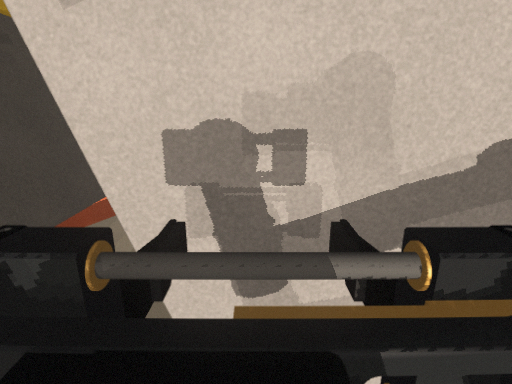

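```bash
cat > h.py <<'E'
from station import r
import cv2,numpy as np
def pose():
    s=r.sense(); return np.array(s['tcp_pos']),np.array(s['ee_rot'])
def cam(c,tp=None):
    m=r.camera_model(c); K=np.array(m['mtx']);d=np.array(m['dist'])
    if 'R' in m: return K,d,np.array(m['R']),np.array(m['t'])
    p,R=tp or pose(); T=np.array(m['mount']); Rc=R@T[:3,:3]; o=p+R@T[:3,3]
    return K,d,Rc.T,-Rc.T@o
def plane(C,px,z):
    K,d,R,t=C
    u=cv2.undistortPoints(np.array(px,float).reshape(-1,1,2),K,d).reshape(-1,2)
    D=np.c_[u,np.ones(len(u))]@R; o=-R.T@t
    return o+D*((z-o[2])/D[:,2])[:,None]
def proj(C,X):
    K,d,R,t=C
    return cv2.projectPoints(np.array(X,float).reshape(-1,1,3),cv2.Rodrigues(R)[0],t,K,d)[0].reshape(-1,2)
def box(cx,cy,yaw,xs,ys,zs):
    c,s=np.cos(yaw),np.sin(yaw)
    return np.array([[cx+c*x-s*y,cy+s*x+c*y,z] for x in xs for y in ys for z in zs])
E
python3 - <<'E'
from h import *
for c,lo in [('scene',(160,130,350,280)),('side',(150,150,400,330))]:
    im=cv2.imread(f'pics/{c}0.png'); a,b,e,f=lo
    cv2.imwrite(f'pics/{c}0z.png',cv2.resize(im[b:f,a:e],None,fx=(4 if c=='scene' else 3),fy=(4 if c=='scene' else 3),interpolation=cv2.INTER_CUBIC))
E
```

```text
(no output)
```

View pics/scene0z.png

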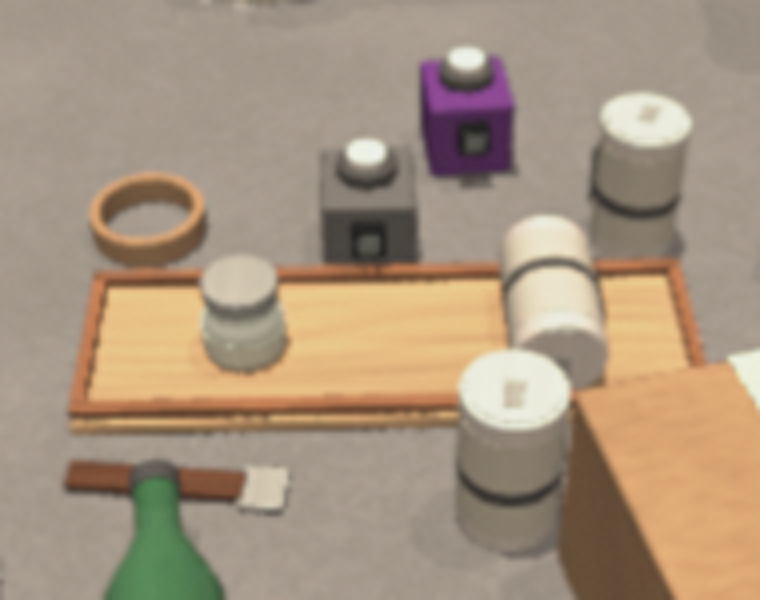

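View pics/side0z.png

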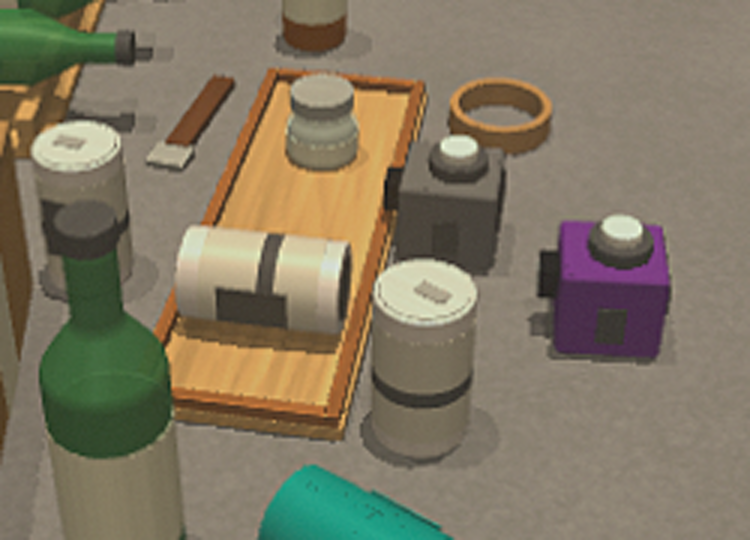

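```bash
cat > fit.py <<'E'
from h import *
from scipy.optimize import least_squares, minimize
S=cam('scene');D=cam('side')
L=lambda p,q:np.array([p[0]+np.cos(p[2])*q[0]-np.sin(p[2])*q[1],p[1]+np.sin(p[2])*q[0]+np.cos(p[2])*q[1],q[2]])
x,y,z=.075,.22,.022
obs=[(S,(-x,-y,z),(184.2,197.5)),(S,(x,-y,z),(178,233)),(S,(-x,y,z),(330.7,195.5)),(D,(x,-y,z),(240.7,173.3)),(D,(-x,-y,z),(292.3,177.3)),(D,(-x,y,z),(262.3,291.7))]
f=lambda p:np.concatenate([proj(C,L(p,q))[0]-o for C,q,o in obs])
s=least_squares(f,[.6,.1,0]);print('lane',s.x,np.round(s.fun,1))
p=s.x
b=[(S,(251.75,168)),(D,(303,198.7))]
g=lambda X:np.concatenate([proj(C,X)[0]-o for C,o in b])
q=least_squares(g,[.5,.05,.09]);print('button',q.x,np.round(q.fun,1))
inv=lambda X:(np.array([[np.cos(p[2]),np.sin(p[2])],[-np.sin(p[2]),np.cos(p[2])]])@(np.array(X)[:2]-p[:2]))
print('button in lane',inv(q.x))
def cyl(u,v,a):
    t=np.linspace(0,2*np.pi,40); P=[]
    for e in(-.0575,.0575):
        l=np.c_[e+0*t,.033*np.cos(t)]
        c,s_=np.cos(a),np.sin(a)
        for (lx,ly),zz in zip(l,.045+.033*np.sin(t)): P.append(L(p,(u+c*lx-s_*ly,v+s_*lx+c*ly,zz)))
    return np.array(P)
def hull(C,P):
    m=np.zeros((384*4,512*4),np.uint8); h=cv2.convexHull((proj(C,P)*4+1.5).astype(np.float32).reshape(-1,1,2)); cv2.fillPoly(m,[h.astype(np.int32)],1); return m
if __name__=='__main__':
  pass
  ms=[]
  for C,c,ctr in((S,'scene',(298,205)),(D,'side',(237,243))):
    r.capture(c)
    for d in r.outline_of(c,'can'):
        R=np.array(d['rect'])*[512,384,512,384]
        if d['pixels'][ctr[1],ctr[0]]: ms.append((C,d['pixels'],R)); print(c,R,d['score'],d['pixels'].sum()); break
  for C,m,R in ms:
    M=cv2.resize(m.astype(np.uint8),None,fx=4,fy=4,interpolation=cv2.INTER_NEAREST)
    def cost(w):
        h=hull(C,cyl(*w)); return 1-(h&M).sum()/max(1,(h|M).sum())
    o=minimize(cost,[0,.12,0],method='Nelder-Mead',options=dict(initial_simplex=[[0,.12,0],[.02,.12,0],[0,.15,0],[0,.12,.1]]))
    print('can lane coords',o.x,o.fun,'world',L(p,(o.x[0],o.x[1],.045)))
  h=lambda w:sum((lambda h,M:1-(h&M).sum()/(h|M).sum())(hull(C,cyl(*w)),cv2.resize(m.astype(np.uint8),None,fx=4,fy=4,interpolation=0)) for C,m,R in ms)
  o=minimize(h,[0,.12,0],method='Nelder-Mead',options=dict(initial_simplex=[[0,.12,0],[.02,.12,0],[0,.15,0],[0,.12,.1]]))
  print('both',o.x,o.fun,'world',L(p,(o.x[0],o.x[1],.045)),inv(q.x)[1]-o.x[1])
E
python3 fit.py
```

```text
lane [ 0.6020829   0.02833796 -0.16206677] [ 1.  -1.4 -0.3 -0.4  0.2 -1.5 -2.  -0.8  0.6  0.4 -0.4 -1.1]
button [0.47741353 0.0297276  0.0890786 ] [-0.2 -0.4 -0.2  0.3]
button in lane [-0.12325992 -0.018745  ]
scene [286.976  178.9824 311.7056 224.9088] 0.89 881
side [207.616  223.104  266.2912 263.808 ] 0.65 1843
can lane coords [-0.00537366  0.11199334  0.00913078] 0.13572542901716067 world [0.61485071 0.13973081 0.045     ]
can lane coords [-0.00128927  0.11079848  0.00566624] 0.04910744133181788 world [0.61868878 0.13789255 0.045     ]
both [-0.0022584   0.11151046  0.0090813 ] 0.20769087170945366 world [0.61784722 0.13875158 0.045     ] -0.13025545741827294
```

Run:
```python
from h import *
S=cam('scene');D=cam('side')
print('bottle_b side base',plane(D,[(190,335)],0), 'cap top z.26 side/scene',plane(D,[(177,222)],.26),plane(S,[(398,150)],.26))
print('box bottom front side',plane(D,[(62,320),(145,323)],0))
print('box bottom scene',plane(S,[(317,313),(424,285)],0))
for z in(.1,.13,.16,.2):print(z,'box top corners side',plane(D,[(155,192),(138,233),(55,234)],z)[:,:2].round(3).tolist(),'scene',plane(S,[(302,229),(388,213),(318,277),(425,254)],z)[:,:2].round(3).tolist())
print('can_b top',plane(S,[(321,159)],.115),'can_a',plane(S,[(288,227)],.115),'purple',plane(S,[(276,146)],.091))
```

```text
bottle_b side base [[0.69315876 0.35642805 0.        ]] cap top z.26 side/scene [[0.68962434 0.35985223 0.26      ]] [[0.69773416 0.34976002 0.26      ]]
box bottom front side [[0.94874925 0.3341953  0.        ]
 [0.78334181 0.33121886 0.        ]]
box bottom scene [[0.92889746 0.10375946 0.        ]
 [0.90926167 0.38541104 0.        ]]
0.1 box top corners side [[0.815, 0.026], [0.817, 0.181], [0.992, 0.192]] scene [[0.759, 0.107], [0.746, 0.339], [0.902, 0.103], [0.89, 0.365]]
0.13 box top corners side [[0.802, 0.073], [0.803, 0.22], [0.969, 0.23]] scene [[0.786, 0.097], [0.774, 0.318], [0.922, 0.093], [0.911, 0.343]]
0.16 box top corners side [[0.788, 0.12], [0.79, 0.259], [0.947, 0.269]] scene [[0.813, 0.087], [0.802, 0.297], [0.943, 0.084], [0.932, 0.321]]
0.2 box top corners side [[0.769, 0.182], [0.771, 0.311], [0.916, 0.32]] scene [[0.85, 0.074], [0.839, 0.27], [0.97, 0.071], [0.96, 0.291]]
can_b top [[0.50710262 0.23403326 0.115     ]] can_a [[0.75987402 0.07104397 0.115     ]] purple [[0.37910082 0.12615247 0.091     ]]
```

```bash
python3 -m creep '[[0,0.69,0.64,-0.2,0,0,-0.062],[0,0.69,0.64,-0.2,0,0,-0.062],[0,0.69,0.64,-0.2,0,0,-0.062],[0,0.69,0.64,-0.2,0,0,-0.062],[0,0.69,0.64,-0.2,0,0,-0.062]]'
cat > to.py <<'E'
import sys
from h import *
p,R=pose(); t=np.array([float(a) for a in sys.argv[1:4]]); Y=np.array
d=R.T@(t-p); yaw=float(sys.argv[4]) if len(sys.argv)>4 else -9.3
c,s=np.cos(np.radians(yaw)),np.sin(np.radians(yaw))
W=np.array([[c,s,0],[s,-c,0],[0,0,-1.]])
rv=cv2.Rodrigues(R.T@W)[0].ravel()
print('p',p.round(4),'F',np.round(r.sense()['wrist_force'],2),'shift',(d/.3).round(4),'turn',(np.degrees(rv)/180).round(4),'rows',np.linalg.norm(d)/.0417)
E
python3 to.py 0.47 0.08 0.3
```

```text
time_s: 1.52
tcp_pos: [0.3111, 0.4012, 0.2833]
ee_rot: [[0.987, -0.163, 0.0], [-0.163, -0.987, 0.0], [0.0, -0.0, -1.0]]
wrist_force: [0.7, 0.4, 0.5]
gripper_width: 0.705
p [0.3111 0.4012 0.2833] F [0.7  0.44 0.47] shift [ 0.6966  0.9702 -0.0556] turn [-0.0001 -0.0001 -0.0003] rows 8.602359308493307
```

```bash
python3 -m creep '[[0,0.7,0.97,-0.06,0,0,0],[0,0.7,0.97,-0.06,0,0,0],[0,0.7,0.97,-0.06,0,0,0],[0,0.7,0.97,-0.06,0,0,0],[0,0.7,0.97,-0.06,0,0,0]]';python3 to.py 0.47 0.08 0.3
```

```text
time_s: 1.93
tcp_pos: [0.4035, 0.2147, 0.2941]
ee_rot: [[0.987, -0.162, 0.001], [-0.162, -0.987, 0.001], [0.001, -0.001, -1.0]]
wrist_force: [1.8, 0.5, 0.5]
gripper_width: 0.324
p [0.4035 0.2147 0.2941] F [1.79 0.51 0.55] shift [ 0.2914  0.4071 -0.0197] turn [-0.0004 -0.0003 -0.0001] rows 3.6042973761850283
```

```bash
python3 -m creep '[[0,0.29,0.41,-0.02,0,0,0],[0,0.29,0.41,-0.02,0,0,0],[0,0.29,0.41,-0.02,0,0,0],[0,0.29,0.41,-0.02,0,0,0],[0,0.29,0.41,-0.02,0,0,0]]';python3 - <<'E'
from h import *
P=pose();np.savez('P1.npz',p=P[0],R=P[1]);cv2.imwrite('pics/w1.png',r.capture('wrist'))
print(P[0])
for t in ['can','reader','button','lane']: print(t,[(round(d['score'],2),[int(a*b) for a,b in zip(d['rect'],[512,384,512,384])]) for d in r.recognise('wrist',t)][:4])
E
```

```text
time_s: 2.35
tcp_pos: [0.4708, 0.0755, 0.3004]
ee_rot: [[0.986, -0.168, 0.002], [-0.168, -0.986, 0.0], [0.002, -0.001, -1.0]]
wrist_force: [0.3, -0.2, -0.4]
gripper_width: 0.015
[0.47080973 0.07552742 0.3003617 ]
can [(0.64, [157, 1, 219, 108]), (0.58, [88, 129, 175, 194])]
reader [(0.73, [262, 111, 322, 181]), (0.61, [205, 199, 257, 245])]
button [(0.96, [280, 143, 306, 170])]
lane [(0.73, [109, 0, 446, 117]), (0.53, [0, 0, 56, 69])]
```

View pics/w1.png

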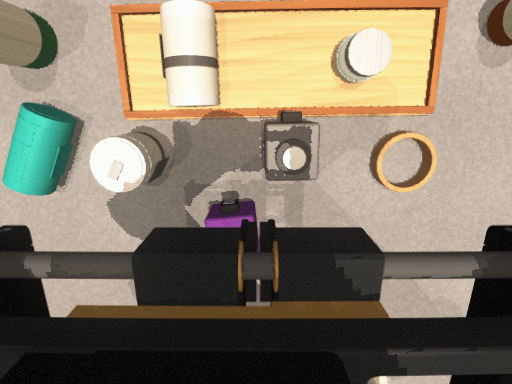

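Run:
```python
from h import *
from scipy.optimize import least_squares
z=np.load('P1.npz');C=cam('wrist',(z['p'],z['R']))
c=plane(C,[(112,8),(123,119),(436,111),(446,0)],.022);print('lane corners',c.round(4).tolist())
d=c[2]-c[1];print('bottom edge len',np.linalg.norm(d[:2]),'yaw',np.degrees(np.arctan2(d[0],-d[1]))*-1)
ye=-d[:2]/np.linalg.norm(d[:2]); xe=np.array([ye[1],-ye[0]]); print('xe',xe,'ye',ye)
o=(c[1]+c[2])[:2]/2+xe*.075; print('lane origin',o)
def l(px,h):
    w=plane(C,[px],h)[0][:2]; return ((w-o)@xe).round(4),((w-o)@ye).round(4),w.round(4)
print('button',l((293,157),.091)); print('snout end top',l((291,112),.058)); print('reader top corners',[l(a,.070)[:2] for a in[(266,123),(319,123),(266,180),(318,180)]])
# can: silhouette fit with edges near: left edge pts, right edge pts, bottom end
t=np.linspace(0,2*np.pi,60)
def cyl(u,v,a):
    P=[]
    for e in(-.0575,.0575):
        for k in t:
            lx,ly=e,.033*np.cos(k); X=u+np.cos(a)*lx-np.sin(a)*ly; Y=v+np.sin(a)*lx+np.cos(a)*ly
            P.append([*(o+X*xe+Y*ye),.045+.033*np.sin(k)])
    return np.array(P)
best=None
r.capture('wrist'); m=[d for d in r.outline_of('wrist','can') if d['pixels'][40,190]]
print(len(m))
if m:
    from scipy.optimize import minimize
    M=cv2.resize(m[0]['pixels'].astype(np.uint8),None,fx=4,fy=4,interpolation=0)
    def cost(w):
        H=np.zeros((1536,2048),np.uint8);h=cv2.convexHull((proj(C,cyl(*w))*4+1.5).astype(np.float32));cv2.fillPoly(H,[h.astype(np.int32)],1);return 1-(H&M).sum()/(H|M).sum()
    s=minimize(cost,[0,.11,0],method='Nelder-Mead',options=dict(initial_simplex=[[0,.11,0],[.02,.11,0],[0,.13,0],[0,.11,.1]]))
    print(s.x,s.fun,'world',o+s.x[0]*xe+s.x[1]*ye)
```

```text
lane corners [[0.7027, 0.2298, 0.022], [0.5639, 0.2554, 0.022], [0.5009, -0.1845, 0.022], [0.6401, -0.1996, 0.022]]
bottom edge len 0.44440164169365737 yaw 8.14229728662719
xe [ 0.98991937 -0.14163206] ye [0.14163206 0.98991937]
lane origin [0.60663411 0.02481264]
button (np.float64(-0.1245), np.float64(-0.0117), array([0.4818, 0.0309]))
snout end top (np.float64(-0.0714), np.float64(-0.0126), array([0.5341, 0.0225]))
reader top corners [(np.float64(-0.0839), np.float64(0.0202)), (np.float64(-0.0855), np.float64(-0.0466)), (np.float64(-0.1578), np.float64(0.0215)), (np.float64(-0.1595), np.float64(-0.0476))]
1
[ 0.00045113  0.10914677 -0.02011741] 0.03634435447344875 world [0.62253938 0.13279524]
```

```bash
python3 to.py 0.623 0.147 0.14 -8.4
```

```text
p [0.4691 0.0801 0.3001] F [ 0.08 -0.56  0.92] shift [ 0.4703 -0.3015  0.5345] turn [-0.0004 -0.0003 -0.0045] rows 5.561858381213035
```

```bash
python3 -m creep '[[0,0.47,-0.3,0.53,0,0,-0.005],[0,0.47,-0.3,0.53,0,0,-0.005],[0,0.47,-0.3,0.53,0,0,-0.005],[0,0.47,-0.3,0.53,0,0,-0.005],[0,0.47,-0.3,0.53,0,0,-0.005]]';python3 to.py 0.623 0.147 0.11 -8.4
```

```text
time_s: 3.12
tcp_pos: [0.6088, 0.1418, 0.1555]
ee_rot: [[0.99, -0.142, 0.002], [-0.142, -0.99, 0.001], [0.001, -0.002, -1.0]]
wrist_force: [0.1, 0.5, 0.2]
gripper_width: 0.003
p [0.6088 0.1418 0.1555] F [0.11 0.46 0.16] shift [ 0.0442 -0.0236  0.1519] turn [-0.0005 -0.0004  0.0012] rows 1.150891075595909
```

Move to 15 mm above contact and check with a picture.

```bash
python3 -m creep '[[0,0.044,-0.024,0.152,0,0,0],[0,0.044,-0.024,0.152,0,0,0],[0,0.044,-0.024,0.152,0,0,0]]';python3 to.py 0.623 0.147 0.096 -8.4
python3 - <<'E'
from h import *
a=r.capture('side')[190:310,180:330];b=r.capture('scene')[120:240,230:380]
cv2.imwrite('pics/s2.png',np.vstack([cv2.resize(a,(450,360)) if 0 else np.hstack([cv2.resize(a,(400,320)),cv2.resize(b,(400,320))])]))
E
```

```text
time_s: 3.37
tcp_pos: [0.621, 0.1475, 0.1056]
ee_rot: [[0.99, -0.141, -0.006], [-0.141, -0.99, -0.002], [-0.006, 0.003, -1.0]]
wrist_force: [-0.5, 0.1, 0.8]
gripper_width: 0.005
p [0.621  0.1475 0.1056] F [-0.52  0.1   0.79] shift [0.0069 0.0005 0.0321] turn [0.001  0.0019 0.0016] rows 0.23624023837032576
```

View pics/s2.png

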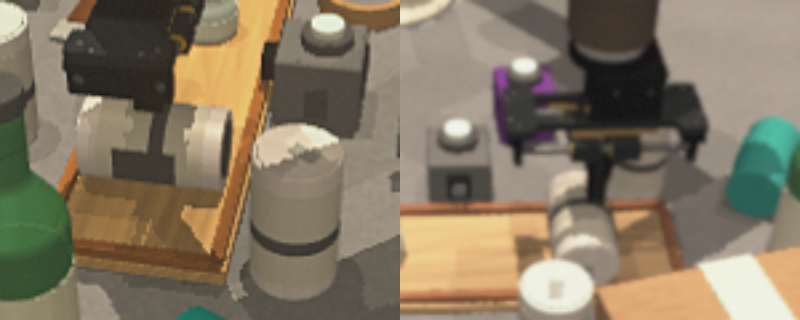

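```bash
python3 -m creep '[[0,0.007,0,0.025,0,0,0],[0,0.007,0,0.033,0,0,0],[0,0.007,0,0.033,0,0,0]]';python3 to.py 0.623 0.147 0.094 -8.4
```

```text
time_s: 3.72
tcp_pos: [0.6251, 0.1475, 0.1027]
ee_rot: [[0.99, -0.141, 0.005], [-0.141, -0.99, 0.002], [0.004, -0.003, -1.0]]
wrist_force: [0.3, -0.1, -0.9]
gripper_width: 0.007
p [0.6251 0.1475 0.1027] F [ 0.27 -0.13 -0.87] shift [-0.0067  0.0026  0.029 ] turn [-0.0009 -0.0013  0.0017] rows 0.21517261953339548
```

```bash
python3 -m creep '[[0,0,0,0.022,0,0,0],[0,0,0,0.022,0,0,0],[0,0,0,0.022,0,0,0]]';python3 to.py 0.623 0.147 0.094 -8.4
```

```text
time_s: 3.97
tcp_pos: [0.6248, 0.1473, 0.0962]
ee_rot: [[0.99, -0.141, 0.004], [-0.141, -0.99, 0.002], [0.004, -0.003, -1.0]]
wrist_force: [0.9, 0.4, 0.1]
gripper_width: 0.002
p [0.6248 0.1473 0.0962] F [0.93 0.43 0.06] shift [-0.006   0.0019  0.0074] turn [-0.0009 -0.0013  0.0016] rows 0.06971322621597179
```

```bash
python3 -m creep '[[0,0,0,0.008,0,0,0],[0,0,0,0.008,0,0,0]]';python3 to.py 0.623 0.147 0.094 -8.4
```

```text
time_s: 4.13
tcp_pos: [0.6253, 0.1475, 0.0948]
ee_rot: [[0.99, -0.141, 0.006], [-0.141, -0.99, 0.002], [0.005, -0.003, -1.0]]
wrist_force: [-0.5, -0.4, 2.3]
gripper_width: 0.009
p [0.6253 0.1475 0.0948] F [-0.46 -0.39  2.32] shift [-0.0075  0.0027  0.0026] turn [-0.001  -0.0017  0.0018] rows 0.06049619716568008
```

```bash
python3 -m creep '[[0,0,0.025,0.008,0,0,0],[0,0,0.06,0.008,0,0,0],[0,0,0.1,0.008,0,0,0],[0,0,0.14,0.008,0,0,0],[0,0,0.15,0.008,0,0,0]]';python3 to.py 0.623 0.147 0.094 -8.4;  cat > look.py <<'E'
import sys
from h import *
a=r.capture('side')[180:300,190:340];b=r.capture('scene')[120:240,230:380]
cv2.imwrite('pics/%s.png'%sys.argv[1],np.hstack([cv2.resize(a,(400,320)),cv2.resize(b,(400,320))]))
E
python3 look.py s3
```

```text
time_s: 4.55
tcp_pos: [0.6186, 0.1015, 0.0943]
ee_rot: [[0.99, -0.141, 0.006], [-0.141, -0.99, 0.002], [0.006, -0.003, -1.0]]
wrist_force: [-4.2, -0.8, 7.7]
gripper_width: 0.008
p [0.6186 0.1015 0.0943] F [-4.17 -0.77  7.7 ] shift [-0.007  -0.1523  0.0015] turn [-0.0009 -0.0019  0.0016] rows 1.097142915056115
```

View pics/s3.png

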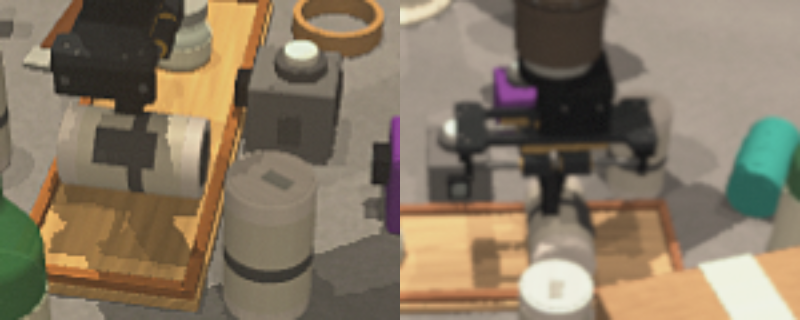

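```bash
python3 -m creep '[[0,0,0,-0.04,0,0,0],[0,0.01,-0.04,-0.04,0,0,0],[0,0.01,-0.078,-0.04,0,0,0],[0,0.01,-0.078,-0.02,0,0,0],[0,0.01,-0.078,-0.002,0,0,0]]';python3 to.py 0.623 0.123 0.094 -8.4;python3 -m creep '[[0,0,0,0.01,0,0,0],[0,0,0,0.01,0,0,0]]';python3 to.py 0.623 0.123 0.094 -8.4
```

```text
time_s: 5.07
tcp_pos: [0.6248, 0.1255, 0.0939]
ee_rot: [[0.99, -0.14, 0.005], [-0.14, -0.99, 0.002], [0.005, -0.002, -1.0]]
wrist_force: [-3.6, 1.7, 22.2]
gripper_width: 0.006
p [0.6248 0.1255 0.0939] F [-3.57  1.71 22.22] shift [-0.0048  0.009  -0.0005] turn [-0.0008 -0.0016  0.0021] rows 0.07343257614719376
time_s: 5.23
tcp_pos: [0.6253, 0.1268, 0.0937]
ee_rot: [[0.99, -0.137, 0.007], [-0.137, -0.991, 0.002], [0.007, -0.003, -1.0]]
wrist_force: [-6.2, 3.5, 16.5]
gripper_width: 0.005
p [0.6253 0.1268 0.0937] F [-6.19  3.47 16.54] shift [-0.0058  0.0137 -0.001 ] turn [-0.0009 -0.0022  0.0028] rows 0.10739235504258592
```

```bash
python3 -m creep '[[0,0,0.02,-0.001,0,0,0],[0,-0.004,0.06,-0.001,0,0,0],[0,-0.008,0.1,-0.001,0,0,0],[0,-0.008,0.14,-0.001,0,0,0],[0,-0.008,0.155,-0.001,0,0,0]]';python3 to.py 0.62 0.1 0.094 -8.4; python3 look.py s4
```

```text
time_s: 5.65
tcp_pos: [0.6179, 0.0798, 0.0948]
ee_rot: [[0.99, -0.137, 0.011], [-0.137, -0.991, 0.002], [0.011, -0.004, -1.0]]
wrist_force: [2.1, -0.5, 4.9]
gripper_width: 0.005
p [0.6179 0.0798 0.0948] F [ 2.08 -0.47  4.94] shift [-0.0024 -0.0678  0.0029] turn [-0.0011 -0.0034  0.0028] rows 0.4884003221487531
```

View pics/s4.png

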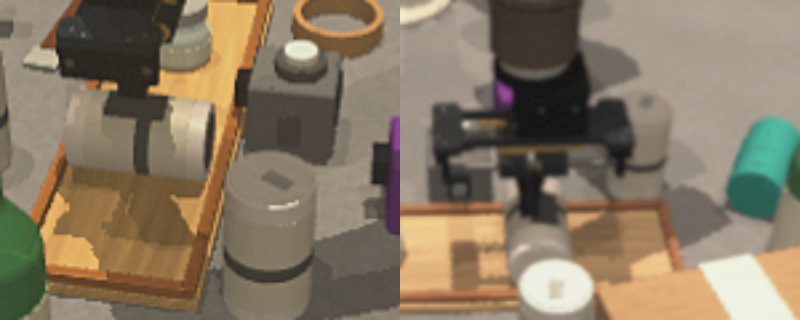

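```bash
python3 -m creep '[[0,0,0,-0.04,0,0,0],[0,0,-0.04,-0.04,0,0,0],[0,0,-0.074,-0.04,0,0,0],[0,0,-0.074,-0.02,0,0,0],[0,0,-0.074,-0.005,0,0,0]]';python3 to.py 0.62 0.1 0.0945 -8.4
```

```text
time_s: 6.17
tcp_pos: [0.6203, 0.1026, 0.0949]
ee_rot: [[0.991, -0.137, 0.009], [-0.137, -0.991, 0.002], [0.009, -0.003, -1.0]]
wrist_force: [-0.4, 0.4, -0.4]
gripper_width: 0.006
p [0.6203 0.1026 0.0949] F [-0.39  0.44 -0.44] shift [0.0001 0.0088 0.0014] turn [-0.0009 -0.0028  0.003 ] rows 0.06401447590024731
```

```bash
python3 -m creep '[[0,0,0.0,0.003,0,0,0],[0,0,0.04,0.004,0,0,0],[0,0,0.08,0.004,0,0,0],[0,0,0.12,0.004,0,0,0],[0,0,0.155,0.004,0,0,0]]';python3 to.py 0.62 0.08 0.0945 -8.4; python3 look.py s5
```

```text
time_s: 6.58
tcp_pos: [0.6135, 0.056, 0.0947]
ee_rot: [[0.991, -0.136, 0.009], [-0.136, -0.991, 0.001], [0.008, -0.002, -1.0]]
wrist_force: [-1.4, -0.5, 5.9]
gripper_width: 0.003
p [0.6135 0.056  0.0947] F [-1.42 -0.53  5.94] shift [ 0.0107 -0.0823  0.0009] turn [-0.0007 -0.0027  0.0034] rows 0.5967762481601876
```

View pics/s5.png

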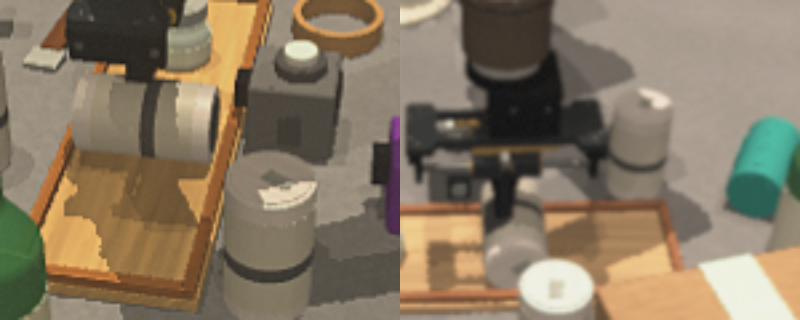

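```bash
python3 -m creep '[[0,0,0,-0.04,0,0,0],[0,0,-0.04,-0.04,0,0,0],[0,0,-0.074,-0.04,0,0,0],[0,0,-0.074,-0.02,0,0,0],[0,0,-0.074,-0.004,0,0,0]]';python3 to.py 0.617 0.078 0.0945 -8.4
```

```text
time_s: 7.1
tcp_pos: [0.6159, 0.0778, 0.0942]
ee_rot: [[0.991, -0.136, 0.006], [-0.136, -0.991, 0.0], [0.006, -0.001, -1.0]]
wrist_force: [-2.1, 1.8, 15.2]
gripper_width: 0.008
p [0.6159 0.0778 0.0942] F [-2.13  1.75 15.24] shift [ 0.0037 -0.0012 -0.0008] turn [-0.0003 -0.002   0.0032] rows 0.028283166060319685
```

```bash
python3 -m creep '[[0,0,0.01,-0.001,0,0,0],[0,0,0.04,0,0,0,0],[0,0,0.08,0,0,0,0],[0,0,0.12,0,0,0,0],[0,0,0.145,0,0,0,0]]';python3 to.py 0.62 0.055 0.0945 -8.4; python3 look.py s6
```

```text
time_s: 7.52
tcp_pos: [0.6094, 0.0339, 0.0948]
ee_rot: [[0.991, -0.135, 0.006], [-0.135, -0.991, -0.001], [0.006, 0.0, -1.0]]
wrist_force: [-2.0, -0.1, 6.9]
gripper_width: 0.008
p [0.6094 0.0339 0.0948] F [-1.99 -0.09  6.94] shift [ 0.0254 -0.0746  0.001 ] turn [-0.     -0.0018  0.0034] rows 0.5672661134644792
```

View pics/s6.png

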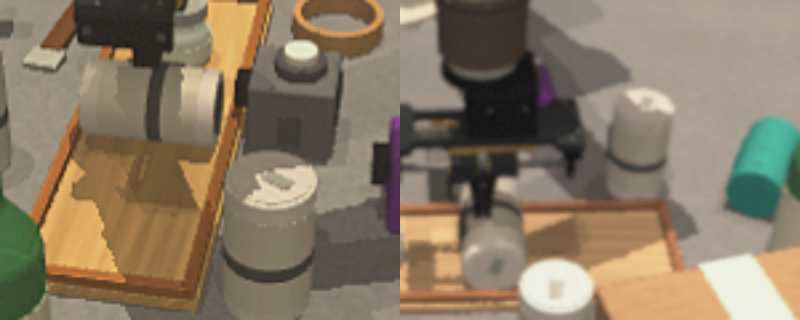

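```bash
python3 -m creep '[[0,0,0,-0.04,0,0,0],[0,0.01,-0.04,-0.04,0,0,0],[0,0.01,-0.07,-0.04,0,0,0],[0,0.01,-0.07,-0.02,0,0,0],[0,0.01,-0.07,-0.004,0,0,0]]';python3 to.py 0.617 0.055 0.0945 -8.4
```

```text
time_s: 8.03
tcp_pos: [0.6147, 0.0545, 0.0943]
ee_rot: [[0.991, -0.135, 0.004], [-0.135, -0.991, -0.001], [0.004, 0.001, -1.0]]
wrist_force: [-3.0, 1.1, 17.8]
gripper_width: 0.008
p [0.6147 0.0545 0.0943] F [-3.01  1.11 17.79] shift [ 0.0075 -0.0026 -0.0008] turn [ 0.0003 -0.0012  0.0035] rows 0.057059812674586305
```

Stroke of about 40 mm, then lift clear and move to a viewpoint.

```bash
python3 -m creep '[[0,0,0.01,-0.001,0,0,0],[0,0,0.04,0,0,0,0],[0,0,0.075,0,0,0,0],[0,0,0.11,0,0,0,0],[0,0,0.125,0,0,0,0]]';python3 -m creep '[[0,0,0,-0.04,0,0,0],[0,0,0,-0.1,0,0,0],[0,0,0,-0.2,0,0,0]]';python3 to.py 0.47 0.03 0.3 -8.4
```

```text
time_s: 8.45
tcp_pos: [0.6091, 0.0164, 0.095]
ee_rot: [[0.991, -0.135, 0.003], [-0.135, -0.991, -0.002], [0.003, 0.002, -1.0]]
wrist_force: [-1.9, -0.5, 8.4]
gripper_width: 0.006
time_s: 8.7
tcp_pos: [0.6061, 0.0158, 0.1512]
ee_rot: [[0.991, -0.136, -0.007], [-0.136, -0.991, -0.004], [-0.006, 0.005, -1.0]]
wrist_force: [0.7, 0.6, -1.4]
gripper_width: 0.003
p [0.6061 0.0158 0.1512] F [ 0.7   0.61 -1.4 ] shift [-0.4589  0.0172 -0.4932] turn [0.0015 0.0019 0.0032] rows 4.848370687559925
```

```bash
python3 -m creep '[[0,-0.2,0.02,-0.5,0,0,0.003],[0,-0.46,0.02,-0.5,0,0,0.003],[0,-0.46,0.02,-0.5,0,0,0.003],[0,-0.46,0.02,-0.5,0,0,0.003],[0,-0.46,0.02,-0.5,0,0,0.003]]'; python3 -m creep '[[0,-0.05,0,0,0,0,0],[0,-0.05,0,0,0,0,0],[0,-0.05,0,0,0,0,0]]'
cat > meas.py <<'E'
import sys
from h import *
P=pose();im=r.capture('wrist');cv2.imwrite('pics/%s.png'%sys.argv[1],im)
m=r.outline_of('wrist','can')
np.savez('P2.npz',p=P[0],R=P[1]);np.savez('m.npz',*[d['pixels'] for d in m])
print(P[0].round(4),[(round(d['score'],2),np.round(np.array(d['rect'])*[512,384,512,384])) for d in m])
for t in ['button','reader']: print(t,[(round(d['score'],2),[round(a*b,1) for a,b in zip(d['rect'],[512,384,512,384])]) for d in r.recognise('wrist',t)][:4])
E
python3 meas.py w2
```

```text
time_s: 9.12
tcp_pos: [0.4676, 0.029, 0.3018]
ee_rot: [[0.989, -0.146, -0.009], [-0.146, -0.989, -0.005], [-0.008, 0.006, -1.0]]
wrist_force: [0.4, 1.0, 0.1]
gripper_width: 0.004
time_s: 9.37
tcp_pos: [0.4519, 0.0313, 0.3014]
ee_rot: [[0.989, -0.145, -0.01], [-0.145, -0.989, -0.004], [-0.009, 0.006, -1.0]]
wrist_force: [-0.3, 0.4, -0.1]
gripper_width: 0.008
[0.4519 0.0313 0.3014] [(0.91, array([220.,   0., 278.,  95.])), (0.87, array([  0.,  87.,  44., 181.])), (0.78, array([ 46., 118., 142., 178.]))]
button [(0.59, [245.4, 137.3, 267.5, 159.5])]
reader [(0.79, [227.5, 103.3, 286.6, 170.5]), (0.61, [170.1, 188.6, 225.5, 226.6]), (0.55, [220.4, 0.2, 279.9, 98.1])]
```

View pics/w2.png

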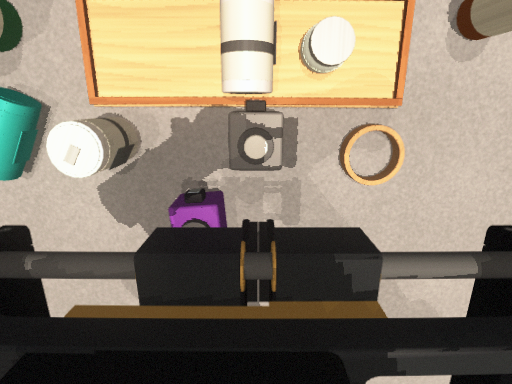

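```bash
cat > an.py <<'E'
import sys,json
from h import *
from scipy.optimize import minimize
# args: bl br corner px, snout px, button px, a pixel in can
bl,br,sn,bt,cp=json.loads(sys.argv[1])
z=np.load('P2.npz');C=cam('wrist',(z['p'],z['R']))
c=plane(C,[bl,br],.022);d=(c[0]-c[1])[:2];print('len',np.linalg.norm(d));ye=d/np.linalg.norm(d);xe=np.array([ye[1],-ye[0]])
o=(c[0]+c[1])[:2]/2+xe*.075;print('yaw',np.degrees(np.arctan2(xe[1],xe[0])),'o',o)
def l(px,h):
    w=plane(C,[px],h)[0][:2]; return ((w-o)@xe).round(4),((w-o)@ye).round(4),w.round(4)
print('snout',l(sn,.058),'button',l(bt,.091))
t=np.linspace(0,2*np.pi,60)
def cyl(u,v,a):
    P=[]
    for e in(-.0575,.0575):
        for k in t:
            X=u+np.cos(a)*e-np.sin(a)*.033*np.cos(k); Y=v+np.sin(a)*e+np.cos(a)*.033*np.cos(k)
            P.append([*(o+X*xe+Y*ye),.045+.033*np.sin(k)])
    return np.array(P)
ms=np.load('m.npz')
for k in ms:
    m=ms[k]
    if not m[cp[1],cp[0]]: continue
    M=cv2.resize(m.astype(np.uint8),None,fx=4,fy=4,interpolation=0)
    def cost(w):
        H=np.zeros((1536,2048),np.uint8);h=cv2.convexHull((proj(C,cyl(*w))*4+1.5).astype(np.float32));cv2.fillPoly(H,[h.astype(np.int32)],1);return 1-(H&M).sum()/(H|M).sum()
    s=minimize(cost,[0,.02,0],method='Nelder-Mead',options=dict(initial_simplex=[[0,.02,0],[.02,.02,0],[0,.04,0],[0,.02,.1]]))
    print('can',s.x,s.fun,'world',o+s.x[0]*xe+s.x[1]*ye)
E
python3 an.py '[[91,103],[402,104],[256.5,100],[256.3,148.3],[247,50]]'
```

```text
len 0.4372190259395117
yaw -8.497826325301347 o [0.6075431  0.02321174]
snout (np.float64(-0.0716), np.float64(-0.0135), array([0.5348, 0.0204])) button (np.float64(-0.1285), np.float64(-0.0134), array([0.4785, 0.029 ]))
can [-0.00481922 -0.00103227 -0.00563908] 0.04600050497156527 world [0.60262425 0.02290295]
```

```bash
python3 to.py 0.606 0.030 0.115 -8.4
```

```text
p [0.4532 0.0311 0.3005] F [0.51 0.45 0.75] shift [ 0.5112 -0.0753  0.6121] turn [ 0.0024  0.0035 -0.    ] rows 5.762860296000101
```

```bash
python3 -m creep '[[0,0.25,-0.04,0.1,0.002,0.003,0],[0,0.51,-0.075,0.3,0.002,0.003,0],[0,0.51,-0.075,0.61,0.002,0.003,0],[0,0.51,-0.075,0.61,0.002,0.003,0],[0,0.51,-0.075,0.61,0.002,0.003,0]]'; python3 to.py 0.606 0.030 0.105 -8.4
```

```text
time_s: 9.98
tcp_pos: [0.5868, 0.0298, 0.1495]
ee_rot: [[0.989, -0.147, -0.003], [-0.147, -0.989, -0.001], [-0.003, 0.002, -1.0]]
wrist_force: [0.4, 0.2, 0.2]
gripper_width: 0.007
p [0.5868 0.0298 0.1495] F [0.37 0.17 0.23] shift [ 0.0636 -0.0104  0.1481] turn [ 0.0006  0.001  -0.0003] rows 1.1617405138344126
```

```bash
python3 -m creep '[[0,0.063,-0.01,0.1,0,0,0],[0,0.063,-0.01,0.148,0,0,0],[0,0.063,-0.01,0.148,0,0,0]]'; python3 -m creep '[[0,0,0,0,0,0,0],[0,0,0,0,0,0,0]]'; python3 to.py 0.606 0.030 0.096 -8.4
```

```text
time_s: 10.23
tcp_pos: [0.6042, 0.0287, 0.0981]
ee_rot: [[0.989, -0.149, -0.015], [-0.149, -0.989, -0.005], [-0.014, 0.007, -1.0]]
wrist_force: [-0.1, -0.4, -0.9]
gripper_width: 0.003
time_s: 10.4
tcp_pos: [0.6039, 0.0284, 0.0974]
ee_rot: [[0.989, -0.149, -0.017], [-0.149, -0.989, -0.005], [-0.016, 0.007, -1.0]]
wrist_force: [-0.3, 0.3, 0.0]
gripper_width: 0.006
p [0.6039 0.0284 0.0974] F [-0.3   0.26  0.  ] shift [ 0.006  -0.0063  0.0044] turn [ 0.0024  0.005  -0.001 ] rows 0.07031851404400655
```

```bash
python3 -m creep '[[0,0.003,0,0.007,0,0.004,0],[0,0.003,0,0.01,0,0.004,0],[0,0.003,0,0.01,0,0.004,0]]'; python3 to.py 0.606 0.005 0.0945 -8.4
```

```text
time_s: 10.65
tcp_pos: [0.6048, 0.0284, 0.0955]
ee_rot: [[0.989, -0.149, -0.003], [-0.149, -0.989, -0.006], [-0.002, 0.007, -1.0]]
wrist_force: [0.3, -0.1, -1.1]
gripper_width: 0.005
p [0.6048 0.0284 0.0955] F [ 0.34 -0.1  -1.06] shift [0.0157 0.0765 0.0038] turn [ 0.0021  0.0005 -0.0009] rows 0.5623082316861328
```

```bash
python3 -m creep '[[0,0,0,0.005,0,0,0],[0,0,0,0.005,0,0,0]]'; python3 to.py 0.602 0.0035 0.0945 -8.4
```

```text
time_s: 10.82
tcp_pos: [0.605, 0.0286, 0.0953]
ee_rot: [[0.989, -0.148, -0.001], [-0.148, -0.989, -0.006], [0.0, 0.006, -1.0]]
wrist_force: [-0.9, 0.5, 1.5]
gripper_width: 0.004
p [0.605  0.0286 0.0953] F [-0.86  0.54  1.51] shift [0.0024 0.0841 0.0031] turn [ 0.0019 -0.0001 -0.0008] rows 0.6056427018728892
```

Contact light; stroke ~25 mm with slight extra press.

```bash
python3 -m creep '[[0,0,0,0.005,0,0,0],[0,0,0.02,0.006,0,0,0],[0,0,0.045,0.006,0,0,0],[0,0,0.07,0.006,0,0,0],[0,0,0.084,0.006,0,0,0]]';python3 -m creep '[[0,0,0,0,0,0,0],[0,0,0,0,0,0,0]]'; python3 -m creep '[[0,0,0,-0.04,0,0,0],[0,0,0,-0.1,0,0,0],[0,0,0,-0.2,0,0,0]]';python3 to.py 0.46 0.03 0.3 -8.4
```

```text
time_s: 11.23
tcp_pos: [0.6012, 0.0032, 0.0953]
ee_rot: [[0.989, -0.148, 0.0], [-0.148, -0.989, -0.006], [0.001, 0.006, -1.0]]
wrist_force: [-2.1, -0.8, 6.6]
gripper_width: 0.007
time_s: 11.4
tcp_pos: [0.6015, 0.003, 0.0959]
ee_rot: [[0.989, -0.149, 0.002], [-0.149, -0.989, -0.006], [0.003, 0.005, -1.0]]
wrist_force: [0.2, 0.9, -0.0]
gripper_width: 0.004
time_s: 11.65
tcp_pos: [0.5995, 0.0034, 0.1533]
ee_rot: [[0.989, -0.149, -0.005], [-0.149, -0.989, -0.007], [-0.004, 0.007, -1.0]]
wrist_force: [-0.4, -0.3, -0.9]
gripper_width: 0.008
p [0.5995 0.0034 0.1533] F [-0.38 -0.35 -0.91] shift [-0.475  -0.015  -0.4872] turn [ 0.0024  0.0014 -0.0009] rows 4.8966730164746535
```

```bash
python3 -m creep '[[0,-0.2,-0.015,-0.49,0,0,0],[0,-0.47,-0.015,-0.49,0.002,0.001,0],[0,-0.47,-0.015,-0.49,0.002,0.001,0],[0,-0.47,-0.015,-0.49,0.002,0.001,0],[0,-0.47,-0.015,-0.49,0.002,0.001,0]]'; python3 -m creep '[[0,-0.03,0,0,0,0,0],[0,-0.03,0,0,0,0,0],[0,-0.03,0,0,0,0,0],[0,-0.03,0,0,0,0,0]]'
python3 meas.py w3
```

```text
time_s: 12.07
tcp_pos: [0.4599, 0.03, 0.3017]
ee_rot: [[0.989, -0.149, -0.001], [-0.149, -0.989, -0.001], [-0.001, 0.001, -1.0]]
wrist_force: [1.0, 0.3, 0.6]
gripper_width: 0.009
time_s: 12.4
tcp_pos: [0.4513, 0.0315, 0.3007]
ee_rot: [[0.989, -0.149, -0.003], [-0.149, -0.989, -0.001], [-0.003, 0.002, -1.0]]
wrist_force: [-0.2, 0.5, -0.3]
gripper_width: 0.007
[0.4513 0.0315 0.3007] [(0.95, array([ 47., 119., 146., 181.])), (0.59, array([232.,   2., 289.,  95.])), (0.55, array([  0.,  89.,  44., 183.]))]
button [(0.57, [244.4, 134.3, 266.7, 159.9])]
reader [(0.66, [229.0, 101.8, 285.8, 172.8]), (0.63, [169.1, 190.3, 226.8, 227.5])]
```

View pics/w3.png

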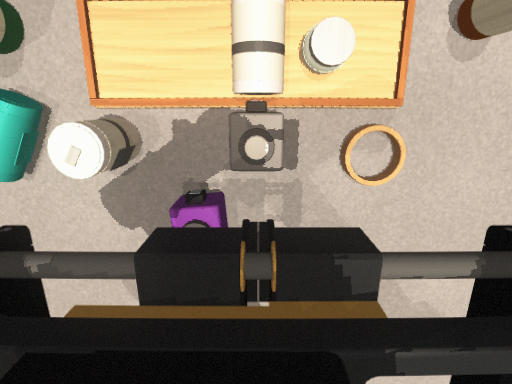

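```bash
python3 an.py '[[91,104],[402,104],[257,101],[256.5,148.3],[258,50]]'
python3 - <<'E'
from h import *
im=cv2.imread('pics/w3.png')[0:180,200:320];cv2.imwrite('pics/w3z.png',cv2.resize(im,None,fx=3.3,fy=3.3,interpolation=cv2.INTER_CUBIC))
E
```

```text
len 0.4372568964525028
yaw -8.57080565641272 o [0.60812348 0.02438077]
snout (np.float64(-0.0724), np.float64(-0.0149), array([0.5343, 0.0205])) button (np.float64(-0.1282), np.float64(-0.0143), array([0.4792, 0.0294]))
can [-0.0051508  -0.0155607  -0.00426921] 0.025998878623144206 world [0.60071117 0.00976148]
```

View pics/w3z.png

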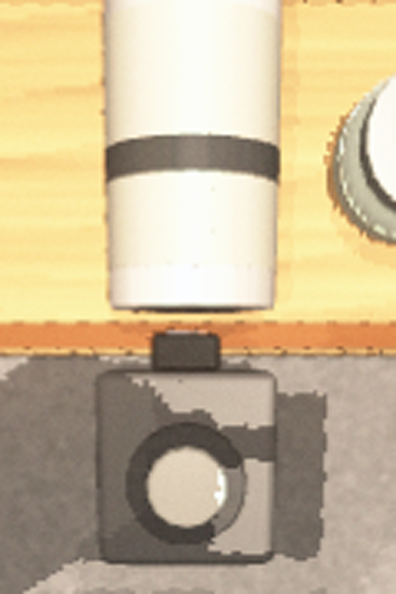

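```bash
python3 to.py 0.479 0.030 0.125 -8.4
```

```text
p [0.4515 0.0312 0.3005] F [0.45 0.66 0.08] shift [ 0.0932 -0.0111  0.5847] turn [ 0.0008  0.0011 -0.0012] rows 4.2601993067956485
```

```bash
python3 -m creep '[[0,0.093,-0.011,0.1,0,0.001,0],[0,0.093,-0.011,0.3,0,0.001,0],[0,0.093,-0.011,0.5,0,0.001,0],[0,0.093,-0.011,0.58,0,0.001,0],[0,0.093,-0.011,0.58,0,0.001,0]]'; python3 -m creep '[[0,0,0,0,0,0,0],[0,0,0,0,0,0,0]]'; python3 to.py 0.479 0.030 0.110 -8.4; python3 look.py s7
```

```text
time_s: 13.02
tcp_pos: [0.4759, 0.0287, 0.1208]
ee_rot: [[0.988, -0.152, -0.01], [-0.152, -0.988, -0.005], [-0.01, 0.007, -1.0]]
wrist_force: [-0.6, 0.3, 0.6]
gripper_width: 0.005
time_s: 13.18
tcp_pos: [0.4751, 0.028, 0.1188]
ee_rot: [[0.988, -0.152, -0.016], [-0.152, -0.988, -0.007], [-0.014, 0.01, -1.0]]
wrist_force: [-0.0, -0.3, -0.1]
gripper_width: 0.007
p [0.4751 0.028  0.1188] F [-0.04 -0.28 -0.12] shift [ 0.0124 -0.0088  0.0292] turn [ 0.0031  0.0046 -0.002 ] rows 0.23698308433720588
```

View pics/s7.png

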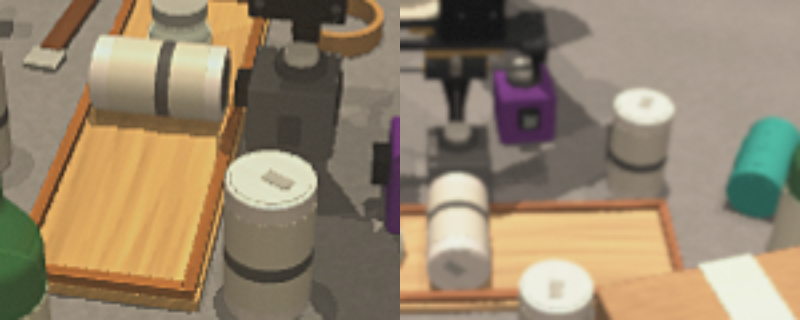

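Fingers over the button. Press down; contact expected near TCP z 0.108, bottom at 0.103.

```bash
python3 -m creep '[[0,0.012,-0.006,0.025,0.003,0.004,0],[0,0.012,-0.006,0.04,0.003,0.004,0],[0,0.012,-0.006,0.048,0.003,0.004,0],[0,0.012,-0.006,0.048,0.003,0.004,0]]';  python3 -m creep '[[0,0,0,0.004,0,0,0],[0,0,0,0.008,0,0,0],[0,0,0,0.008,0,0,0]]'
```

```text
time_s: 13.62
tcp_pos: [0.4817, 0.0303, 0.1083]
ee_rot: [[0.988, -0.151, 0.008], [-0.151, -0.988, 0.003], [0.007, -0.004, -1.0]]
wrist_force: [0.1, 1.3, 1.1]
gripper_width: 0.006
time_s: 13.87
tcp_pos: [0.4818, 0.0304, 0.1063]
ee_rot: [[0.989, -0.151, 0.008], [-0.151, -0.989, 0.003], [0.007, -0.004, -1.0]]
wrist_force: [-0.7, 0.7, 2.4]
gripper_width: 0.007
```

```bash
python3 -m creep '[[0,0,0,0.006,0,0,0],[0,0,0,0.012,0,0,0],[0,0,0,0.012,0,0,0],[0,0,0,0.012,0,0,0]]';  python3 -m creep '[[0,0,0,0.006,0,0,0],[0,0,0,0.006,0,0,0],[0,0,0,0.006,0,0,0]]'
```

```text
time_s: 14.2
tcp_pos: [0.4819, 0.0303, 0.1034]
ee_rot: [[0.989, -0.151, 0.008], [-0.151, -0.989, 0.003], [0.007, -0.004, -1.0]]
wrist_force: [-3.1, -0.5, 8.6]
gripper_width: 0.002
time_s: 14.45
tcp_pos: [0.4819, 0.0303, 0.1032]
ee_rot: [[0.989, -0.15, 0.008], [-0.15, -0.989, 0.002], [0.008, -0.004, -1.0]]
wrist_force: [-5.3, 1.4, 14.3]
gripper_width: 0.002
```

```bash
python3 -m creep '[[0,0,0,-0.04,0,0,0],[0,0,0,-0.15,0,0,0],[0,0,0,-0.3,0,0,0],[0,0,0,-0.45,0,0,0],[0,-0.09,0,-0.6,0,0,0]]';  python3 -m creep '[[0,-0.09,0,-0.13,0,0,0],[0,-0.09,0,-0.13,0,0,0],[0,-0.09,0,-0.13,0,0,0],[0,-0.09,0,-0.13,0,0,0]]'; python3 meas.py w4; python3 look.py s8
```

```text
time_s: 14.87
tcp_pos: [0.4638, 0.033, 0.2705]
ee_rot: [[0.989, -0.15, 0.011], [-0.15, -0.989, 0.002], [0.011, -0.004, -1.0]]
wrist_force: [1.0, -0.1, 0.6]
gripper_width: 0.004
time_s: 15.2
tcp_pos: [0.4364, 0.0372, 0.3087]
ee_rot: [[0.989, -0.15, 0.012], [-0.15, -0.989, 0.003], [0.011, -0.005, -1.0]]
wrist_force: [-0.1, 0.2, -0.4]
gripper_width: 0.005
[0.4364 0.0372 0.3087] [(0.97, array([  0.,  79.,  49., 173.])), (0.75, array([236.,   0., 289.,  87.])), (0.66, array([ 54., 107., 151., 167.]))]
button [(0.8, [251.9, 123.6, 268.7, 150.5]), (0.65, [191.8, 219.7, 207.8, 225.0])]
reader [(0.85, [175.4, 183.4, 230.8, 222.7]), (0.69, [232.6, 92.5, 291.3, 162.8])]
```

View pics/w4.png

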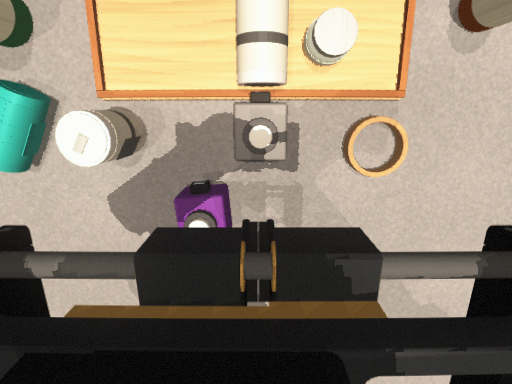

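View pics/s8.png

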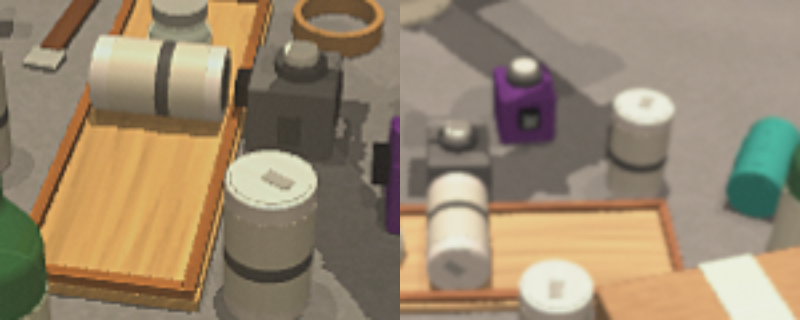

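Can still aligned with the snout (can axis at column ~262, snout ~260), button up, arm clear.

```bash
python3 an.py '[[100,97],[405,95],[260.5,92],[260.5,137],[262,40]]'; python3 -c "
from station import r
print(r.finish_job())"
```

```text
len 0.4352554822403265
yaw -8.282004766864688 o [0.60730605 0.02260474]
snout (np.float64(-0.0726), np.float64(-0.0121), array([0.5337, 0.0211])) button (np.float64(-0.1275), np.float64(-0.0118), array([0.4794, 0.0293]))
can [-0.00361743 -0.01388084 -0.01229481] 0.01350974152849882 world [0.60172687 0.00938974]
the job is handed in; nothing more can be done
None
```

I rolled the can along the lane in six strokes with the closed fingertips on top, lifted off, pressed the grey reader's button down, and handed the job in at about 15 s. The hand-in gives no verdict, so what follows rests on my own checks.

- **Can position:** My last wrist-camera fit put the can's centre about 2 mm along the lane from the snout's centre. The fit before the press gave about 1 mm. The allowance is 9 mm, and the can lay level between the rails.
- **Button:** It stopped at a tool height of 0.103 m, about 5 mm below where I expected contact, with about 14 N on the wrist. In the last pictures it looks back up.
- **At hand-in:** The arm was clear of everything. The other things looked unmoved in the pictures, but I did not measure them.
- **Things that were off:**
  - Pressing force on the can reached about 22 N at one point, more than the few newtons intended.
  - The fits put the can 4–5 mm toward the reader, inside the allowance.
  - They also put the snout about 6 mm nearer the reader than stated, so their across-lane values are a few mm off.

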